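Close a coffee tin in the ratchet lid press

TASK

Close the coffee tin that stands in the lid press: press the ratchet pawl's thumb pad fully down so that the pawl comes free of the teeth, then push the press arm all the way down to its stop so that the ram drives the lid home. Only push with the fingers: pick up nothing, leave the tin standing in its place, do not force the arm against the engaged pawl, leave the other things alone, and finish with the arm down and the pawl still free.

Things in the scene. Friction and masses are not known exactly. Their poses are not given: they have to be found in the camera images.
- press: Grey hand lid press bolted to the table; yaw varies. Origin: on the table below the head, z up. In its frame (mm): base plate x -130 to 60, y -80 to 80, 20 thick; column x -120 to -70; head x -115 to 30, y -50 to 50, z 145 to 225; ram (22 square) sticks up at (0, -22) to z 255. At x 44, before the head, is a toothed wheel of radius 48; the arm points to -y, the pawl's thumb pad to +y.
- axle (a point): The arm's fixed axle: centre of the toothed wheel, at (44, 0, 185) mm in the press frame. The axle runs along the press's x.
- ratchet_arm (a joint): Angle of the press arm, rad: 0 raised (0.42 above level), grows as it goes down, hard stop at 0.86 (0.44 below level). Starts at 0.02 to 0.08; with the pawl engaged the teeth stop it at about 0.1. It stays where it is left; pushing the paddle down takes about 3 to 6 N, a little more from about 0.55, where the ram meets the lid. The ram goes down 22 mm per rad.
- paddle_top (a point): Middle of the upper face of the black paddle at the arm's end. Paddle: 62 mm along the arm, 56 mm across (along the press's x), 14 thick. The point lies 200 mm from the axle along the arm, 7 mm above the arm's middle line, and moves with it: about (44, -180, 273) mm in the press frame at angle 0, z about 106 at the stop.
- pawl (a joint): Angle of the pawl in rad: 0 engaged in the teeth (start), grows as the thumb pad is pressed down, stop at 0.40. Its nose is clear of the teeth from about 0.15; over 0.2 counts as free. No spring: it stays where it is left. Pressing the pad takes about 4 N.
- pad_top (a point): Middle of the upper face of the pawl's steel thumb pad: 42 mm along the press's x, 46 along y, 8 thick. At the start level, at (44, 120, 237) mm in the press frame; it swings down on a 58 mm arm about an axis along the press's x at (44, 62, 225) mm and is about 24 mm lower at the stop. Free space below it.
- tin: Coffee tin standing loose on the rubber disc of the press below the ram: bare metal with a paper band, 70 diameter, 75 high, 250 g. Origin: centre of its underside, at about (0, -22, 23) mm in the press frame.
- tin_lid (a joint): How far the tin's lid has been pressed on, in m: 0 as started (lid stands high), about 0.007 with the press arm at its stop. The lid is 74 mm in diameter; it moves stiffly and stays where pushed.
- spare_tin: Bystander: closed coffee tin, 74 diameter, 77 high, loose on the table near the press. Origin: centre of its underside.
- cup: Bystander: white cup, 72 diameter, 62 high, loose on the table. Origin: centre of its underside.
- tamper: Bystander: wooden-handled tamper, 54 diameter, 80 high, loose on the table. Origin: centre of its underside.
Mind the look-alikes: they are no part of the job. What is shaped like the tin but blue or green is not meant.

How it is judged:
By the outcome, as a careful person would: the job done as asked, in the order asked, and still so for the second after the job is handed in, with the robot touching nothing.
It also fails if it takes over 45 s, if anything falls off the work surface, if the arm or the gripper's body presses on something with over 40 N, if the wrist force passes 120 N, or if a joint passes its speed limit or range.

ROBOT

A 7-joint arm with a two-finger parallel gripper is mounted at the origin on the work surface. World frame = base frame: x ahead of the robot, y to its left, z up, the work surface at z = 0. Lengths are in m, angles in rad, forces in N, time in s.
With the tool pointing down it reaches from about 0.4 to 0.85 m from the base axis. Payload 4.5 kg.
Tool frame: the origin (TCP) lies midway between the tips of the shut fingers; the grasp point (between the pads) lies 19 mm behind it; z points along the fingers, y is the direction in which the jaws open and shut (so a half turn about z gives the same grasp; the last joint's range is limited). The gripper opens to 88 mm and grips with 3 to 60 N. Pads are 18 mm wide; open, the fingers measure 123 mm over their backs; the gripper's body (75 mm by 187 mm) begins 45 mm behind the grasp point.
Start: joints at [-1.197, 0.689, -0.195, 1.565, 0.157, 0.902, -0.215], TCP at [0.208, 0.589, 0.239] pointing down, gripper open.
Joint ranges: [-3.01, 3.01], [-0.46, 2.08], [-1.47, 1.51], [0.13, 2.56], [-1, 4.14], [0.04, 2.09], [-2.66, 2.66]. Speed limits (rad/s): [2.57, 2.57, 3.14, 3.14, 3.14, 3.14, 3.14].

INTERFACE

Orientations are given as a unit quaternion [x, y, z, w].
In Python, from plant import r, viewer gives the robot as it stands.
- The arm moves only by the tool play_rows, never from a script. Its argument "commands" is a list of rows, each an object with "delta_rot": the turn, a rotation vector about the tool's x, y, z normalised to -1 to 1, where 1 is pi rad, a list of three; "travel": the shift along the tool's x, y, z normalised to -1 to 1, where 1 is 15 cm, a list of three; "gripper": the opening, from -1 (shut) to 1 (fully open). In form: [{"delta_rot": [wx, wy, wz], "travel": [x, y, z], "gripper": gripper}, ...]. A call has 1 to 12 rows; each row is the pose to reach, as a shift and turn from the pose commanded when the call began, along the tool's axes at that moment, turning the shorter way round; what a row does not reach only later rows make up. A row lasts 1/8 s, in which the tool goes at most 62.5 mm and 10.7 degrees, less where a joint would pass 70% of its speed; a pose out of reach is approached as far as the arm can. A call with a number of a shift or a turn outside -1 to 1 is refused whole. A call with a gripper value outside its range is refused whole. The fingers move at their own pace and stop on an object; "force" is the grip in N (left out, the last holds). Time passes only in rows, so rows that repeat a pose let the fingers close. It gives the time, the measured TCP pose, the force and the opening at its end, in the units of the state.
- r.get_state(): the state, without advancing time (a new reading comes with each control period).
- viewer.snapshot(name): name is "scene" or "top"; returns a dict with "color" (400x640x3 uint8, red, green, blue), "z_map" (400x640 float32, m along the optical axis (not along the pixel's ray), 0 where there is no reading), "fx", "fy", "cx", "cy" (pixels), "origin" and "attitude" of the camera in the world. Camera axes: x right, y up, looking along -z (the intrinsics and any distortion apply to the point x, -y, -z); pixel columns grow to the right and rows downward; lengths in m; the calibration is good to about 2 mm. A picture is of the moment at which its call begins.
- r.finish_job(): hands the job in, once; it reports no verdict.
Trained networks look in the newest picture that a camera, given by its name, has taken for a name from the list of things; names that differ only in an ending like _2 or _b are one class to them, and where a whole thing is asked for, a point or a joint stands for the part that bears it (a point fixed in the world has none). Each returns a list of dicts, best first, with "conf" (0 to 1); they miss things now and then, are a little off and sometimes report something else, mostly with a low value. They report only what shows in the picture. A call takes as long as a camera call. They do not tell look-alikes from the thing itself.
- viewer.outline_of(camera, label): "pixels" (400x640 bool, what is visible of it) and "at" ([column, row] in pixels, amid what is visible of it).
- viewer.pinpoint(camera, label): "at" ([column, row] in pixels: a listed point, or the origin of a listed thing).
The state is a dict: "clock": time; "q": joint angles; "qd": joint speeds; "joint_torque": joint torques, N m; "tool_pos": TCP position; "eef_rot": TCP orientation; "contact_force": force on the tool from outside, world axes, zero at the start; "moment": the same for the moment, N m; "opening": opening from 0.0 (shut) to 1.0 (fully open).
Only numpy, scipy, OpenCV 4.12 (cv2) and the standard library are available. Lean on these libraries where they do the work, as an engineer would, in place of code of your own. Each camera call takes 0.05 s, during which the arm holds its last target. There are 200 camera calls.

## Working session

There is one attempt and no reset: what is moved stays moved. The work goes in short steps, Python scripts to look and compute and a tool call to move; the robot and the scene stay as the last step left them, time stands still between calls to the robot, and variables do not carry over. Pictures are saved under pics/ and viewed, about 8 in all and at most 12, crops included, and the job is handed in when it is done.

Besides the shell and the picture viewer there is one more tool, called after ">>>" by a JSON object that holds its "fn" and its "kwargs", one argument or row to a line. play_rows: Moves the arm, as the interface text tells. Its arguments: {"type":"object","properties":{"commands":{"type":"array","items":{"type":"object","properties":{"delta_rot":{"type":"array","items":{"type":"number","minimum":-1,"maximum":1}},"travel":{"type":"array","items":{"type":"number","minimum":-1,"maximum":1}},"gripper":{"type":"number"}}}},"force":{"type":"number"}},"required":["commands"]}

```bash
mkdir -p pics; cat > h.py <<'E'
import numpy as np, cv2
from scipy.spatial.transform import Rotation as R
from plant import r, viewer
def att(s):
    a=np.array(s["attitude"]); return a if a.shape==(3,3) else R.from_quat(a).as_matrix()
def px2w(s,c,rw,z=None,k=1):
    if z is None:
        p=s["z_map"][int(rw)-k:int(rw)+k+1,int(c)-k:int(c)+k+1]; z=np.median(p[p>0])
    v=np.array([(c-s["cx"])/s["fx"],-(rw-s["cy"])/s["fy"],-1])*z
    return np.array(s["origin"])+att(s)@v
def w2px(s,p):
    v=att(s).T@(np.array(p)-s["origin"]); return np.array([s["cx"]+s["fx"]*v[0]/-v[2], s["cy"]-s["fy"]*v[1]/-v[2]])
E
python3 - <<'E'
from h import *
ims=[]
for n in("scene","top"):
    s=viewer.snapshot(n); print(n,[k for k in s],s["origin"],s["attitude"],s["fx"],s.get("distortion"))
    cv2.imwrite(f"pics/{n}0.png",s["color"][:,:,::-1])
    for l in("axle","paddle_top","pad_top","press","tin","spare_tin","cup","tamper"):
        for d in viewer.pinpoint(n,l)[:2]:
            c,w=d["at"]; 
            try:p=px2w(s,c,w).round(3)
            except Exception as e:p=e
            print(n,l,round(d["conf"],2),np.round(d["at"]),p)
st=r.get_state();print(st)
E
```

```text
scene ['color', 'z_map', 'fx', 'fy', 'cx', 'cy', 'origin', 'attitude'] [1.2738771  0.21894778 0.78502176] [0.27545714 0.33973558 0.6881446  0.57893014] 449.39881664118013 None
scene axle 0.61 [282. 216.] [ 0.588 -0.011  0.193]
scene paddle_top 0.8 [206. 166.] [ 0.531 -0.188  0.26 ]
scene paddle_top 0.63 [335. 211.] [0.605 0.104 0.236]
scene pad_top 0.98 [334. 210.] [0.605 0.102 0.237]
scene press 0.86 [296. 263.] [0.557 0.002 0.028]
scene tin 0.96 [277. 315.] [0.72  0.002 0.04 ]
scene tin 0.79 [224. 323.] [ 0.748 -0.104  0.026]
scene spare_tin 0.68 [268. 225.] [ 0.434 -0.103  0.024]
scene spare_tin 0.3 [204. 168.] [ 0.536 -0.19   0.259]
scene cup 0.68 [333. 317.] [0.714 0.117 0.051]
scene tamper 0.85 [379. 291.] [0.605 0.201 0.021]
top ['color', 'z_map', 'fx', 'fy', 'cx', 'cy', 'origin', 'attitude'] [0.47577705 0.07569498 1.10955438] [ 0.01322512 -0.02130459 -0.70226681  0.71147209] 439.837333763957 None
top axle 0.69 [364. 173.] [ 0.573 -0.015  0.241]
top paddle_top 0.7 [456. 194.] [ 0.532 -0.194  0.258]
top pad_top 0.77 [303. 154.] [0.61  0.106 0.235]
top tin 0.88 [351. 141.] [ 0.6
[... 224 characters left out ...]
 'q': array([-1.19720734,  0.68905894, -0.194593  ,  1.56534848,  0.15727123,
        0.90251212, -0.21510879]), 'qd': array([-4.50066645e-04,  9.57022640e-04,  7.69930473e-04, -1.54569095e-03,
       -6.81905541e-04,  7.36972225e-05, -3.59851588e-04]), 'joint_torque': array([ 1.00924684e-03, -5.27475929e+01, -1.26702938e+00, -1.53747547e+01,
       -5.20389061e-02, -6.88512719e-04,  2.14558099e-05]), 'tool_pos': array([0.20827877, 0.58927043, 0.23875522]), 'eef_rot': array([ 1.69080180e-01,  9.85602299e-01,  2.73269213e-05, -5.26005711e-06]), 'contact_force': array([0.19596486, 0.52126468, 0.37670003]), 'moment': array([ 0.03524846, -0.00557216,  0.0267311 ]), 'opening': 0.9985648399014586}
```

View pics/scene0.png

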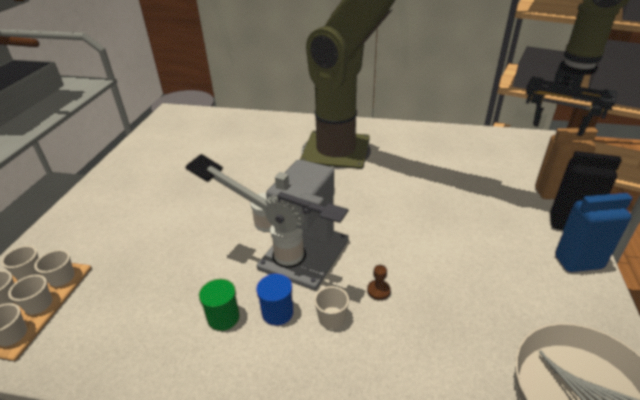

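View pics/top0.png

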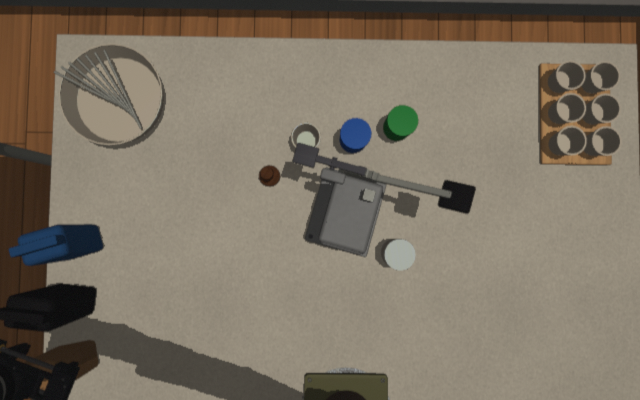

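The pictures show the press near the middle with its arm pointing right in the top view. The black paddle is at top (456,194) and scene (206,166). The thumb pad is at top (303,154) and scene (335,211). The bare tin with a paper band under the ram, at scene (288,245), is the one meant. The blue (275,300) and green (219,305) tins are look-alikes, and the white one at top (399,254) is the spare.

From pad to paddle the press yaw is about -14.2°, and the heights match: 0.236 for the pad and 0.26 for the paddle. I'll lift, shut the fingers and turn so tool x = press y and tool y = press x.

>>> {"fn": "play_rows", "kwargs": {
  "commands": [
    {"delta_rot": [0,0,0],"travel": [0,0,-0.33],"gripper": -1},
    {"delta_rot": [0,0,0],"travel": [0,0,-0.66],"gripper": -1},
    {"delta_rot": [0,0,0],"travel": [0,0,-0.9],"gripper": -1},
    {"delta_rot": [0,0,0],"travel": [0,0,-0.9],"gripper": -1},
    {"delta_rot": [0,0,0.06],"travel": [-0.25,-0.15,-0.9],"gripper": -1},
    {"delta_rot": [0,0,0.12],"travel": [-0.5,-0.3,-0.9],"gripper": -1},
    {"delta_rot": [0,0,0.18],"travel": [-0.7,-0.4,-0.9],"gripper": -1},
    {"delta_rot": [0,0,0.24],"travel": [-0.9,-0.54,-0.9],"gripper": -1},
    {"delta_rot": [0,0,0.3],"travel": [-0.9,-0.54,-0.9],"gripper": -1},
    {"delta_rot": [0,0,0.36],"travel": [-0.9,-0.54,-0.9],"gripper": -1},
    {"delta_rot": [0,0,0.42],"travel": [-0.9,-0.54,-0.9],"gripper": -1},
    {"delta_rot": [0,0,0.472],"travel": [-0.9,-0.54,-0.9],"gripper": -1}
  ]
}}

```text
clock: 2.4
tool_pos: [0.3082, 0.4672, 0.3723]
eef_rot: [0.792, 0.61, -0.001, 0.001]
contact_force: [1.1, 0.5, 0.1]
opening: 0.008
```

```bash
cat >> h.py <<'E'
PAD=np.array([.607,.104,.236]); PDL=np.array([.532,-.191,.260])
yv=(PAD-PDL)[:2]; yv/=np.linalg.norm(yv); xv=np.array([yv[1],-yv[0]])
O=PAD[:2]-.044*xv-.120*yv
def P(x,y,z): return np.r_[O+x/1e3*xv+y/1e3*yv,z/1e3]
def rel(t):
    s=r.get_state(); M=R.from_quat(s["eef_rot"]).as_matrix()
    d=M.T@(t-s["tool_pos"]); print("travel",(d/.15).round(3),"m",d.round(3))
def st():
    s=r.get_state(); M=R.from_quat(s["eef_rot"]).as_matrix()
    d=s["tool_pos"][:2]-O
    print("t",s["clock"],"tcp",s["tool_pos"].round(4),"press",(np.array([d@xv,d@yv])*1e3).round(1),"F",s["contact_force"].round(1),"q",s["q"].round(2),"open",round(s["opening"],2))
    print("tool y . press x",M[:2,1]@xv,"tilt",M[:,2].round(3))
E
python3 -c "
from h import *
st();print(O,xv);rel(P(44,122,300))"
```

```text
t 2.4 tcp [0.3082 0.4672 0.3723] press [-335.1  398.3] F [1.1 0.5 0.1] q [-1.19  0.47  0.19  1.58 -0.09  1.11 -1.23] open 0.01
tool y . press x 0.999961149995894 tilt [-0.001 -0.002 -1.   ]
[ 0.53478873 -0.00145868] [ 0.96916853 -0.24639878]
travel [-1.819  2.544  0.485] m [-0.273  0.382  0.073]
```

>>> {"fn": "play_rows", "kwargs": {
  "commands": [
    {"travel": [-0.2,0.28,0],"delta_rot": [0,0,0],"gripper": -1},
    {"travel": [-0.4,0.56,0],"delta_rot": [0,0,0],"gripper": -1},
    {"travel": [-0.61,0.85,0],"delta_rot": [0,0,0],"gripper": -1},
    {"travel": [-0.61,0.85,0],"delta_rot": [0,0,0],"gripper": -1}
  ]
}}

```text
clock: 2.9
tool_pos: [0.4122, 0.3423, 0.3728]
eef_rot: [0.793, 0.609, -0.001, 0.002]
contact_force: [-0.1, 0.6, -0.2]
opening: 0.004
```

>>> {"fn": "play_rows", "kwargs": {
  "commands": [
    {"travel": [-0.2,0.28,0],"delta_rot": [0,0,0],"gripper": -1},
    {"travel": [-0.4,0.56,0],"delta_rot": [0,0,0],"gripper": -1},
    {"travel": [-0.61,0.85,0],"delta_rot": [0,0,0],"gripper": -1},
    {"travel": [-0.61,0.85,0],"delta_rot": [0,0,0],"gripper": -1}
  ]
}}

```text
clock: 3.4
tool_pos: [0.5118, 0.2231, 0.3727]
eef_rot: [0.793, 0.61, -0.001, 0.001]
contact_force: [-0.5, 0.4, 0.2]
opening: 0.007
```

>>> {"fn": "play_rows", "kwargs": {
  "commands": [
    {"travel": [-0.2,0.28,0],"delta_rot": [0,0,0],"gripper": -1},
    {"travel": [-0.4,0.56,0],"delta_rot": [0,0,0],"gripper": -1},
    {"travel": [-0.6,0.85,0.2],"delta_rot": [0,0,0],"gripper": -1},
    {"travel": [-0.6,0.85,0.4],"delta_rot": [0,0,0],"gripper": -1},
    {"travel": [-0.6,0.85,0.5],"delta_rot": [0,0,0],"gripper": -1},
    {"travel": [-0.6,0.85,0.5],"delta_rot": [0,0,0],"gripper": -1}
  ]
}}

```text
clock: 4.15
tool_pos: [0.6096, 0.1105, 0.2975]
eef_rot: [0.789, 0.614, -0.001, -0.001]
contact_force: [-0.3, 1.6, -0.8]
opening: 0.002
```

```bash
python3 - <<'E'
from h import *
st();rel(P(44,122,245))
ims=[]
for n in("scene","top"):
    s=viewer.snapshot(n); c=s["color"][:,:,::-1]
    u,v=w2px(s,P(44,120,237)).astype(int)
    ims.append(cv2.resize(c[v-75:v+75,u-100:u+100],None,fx=2,fy=2*1.0,interpolation=2))
    for l in("pad_top","paddle_top"):
        for d in viewer.pinpoint(n,l)[:1]: print(n,l,d["conf"],px2w(s,*d["at"]).round(3),w2px(s,P(44,120,237)),d["at"])
cv2.imwrite("pics/a.png",np.hstack(ims))
E
```

```text
t 4.15 tcp [0.6096 0.1105 0.2975] press [ 44.9 127. ] F [-0.3  1.6 -0.8] q [-0.37  0.63  0.21  1.52 -0.15  1.02 -0.37] open 0.0
tool y . press x 0.9999945545027649 tilt [-0.003  0.001 -1.   ]
travel [-0.033 -0.005  0.35 ] m [-0.005 -0.001  0.053]
scene pad_top 0.76 [0.604 0.1   0.239] [335.07884801 210.91735271] [333.5, 209.0]
scene paddle_top 0.85 [ 0.533 -0.189  0.258] [335.07884801 210.91735271] [205.3, 167.8]
top paddle_top 0.76 [ 0.527 -0.195  0.259] [304.06300466 155.54999993] [456.7, 196.9]
```

View pics/a.png

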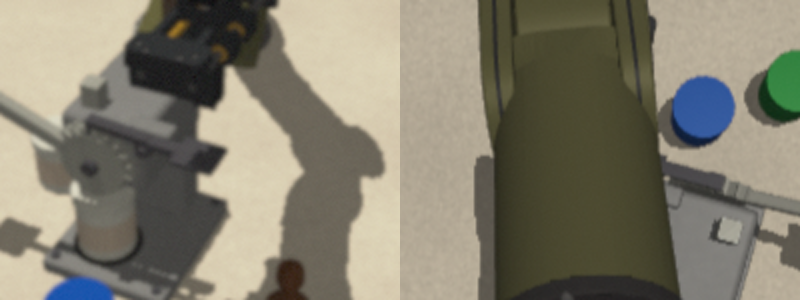

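The crop shows the gripper over the thumb pad (crop (200,150)), but I can't make out the fingertips. I'll mark the TCP projection in a larger crop.

```bash
python3 - <<'E'
from h import *
s=viewer.snapshot("scene"); c=s["color"][:,:,::-1].copy()
u,v=w2px(s,P(44,120,237)).astype(int)
S=r.get_state(); t=S["tool_pos"]
k=6
im=cv2.resize(c[v-70:v+30,u-66:u+66],None,fx=k,fy=k,interpolation=2)
for p,col in((t,(0,0,255)),(t+[0,0,.064],(0,255,0)),(PAD,(255,0,255))):
    a=w2px(s,p); print(a, s["z_map"][int(a[1]),int(a[0])], px2w(s,*a))
    cv2.circle(im,(int((a[0]-u+66)*k),int((a[1]-v+70)*k)),5,col,-1)
cv2.imwrite("pics/b.png",im)
E
```

```text
[336.98280955 186.18552309] 0.8126168 [0.62716093 0.11122606 0.3112749 ]
[336.90392126 156.59088957] 0.71332896 [0.67706629 0.11953866 0.40548268]
[335.08131272 211.31826395] 0.87071925 [0.60932128 0.10440011 0.23791105]
```

View pics/b.png

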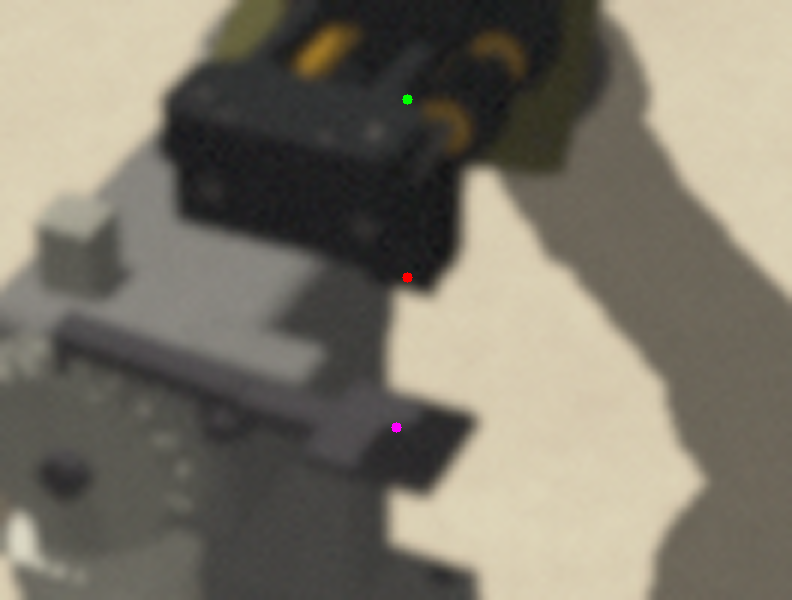

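The red TCP dot lies on the shut fingers, 60 mm above the pad (magenta), and the body hides part of them. Now pressing.

>>> {"fn": "play_rows", "kwargs": {
  "commands": [
    {"travel": [-0.03,-0.005,0.15],"delta_rot": [0,0,0],"gripper": -1},
    {"travel": [-0.03,-0.005,0.3],"delta_rot": [0,0,0],"gripper": -1},
    {"travel": [-0.03,-0.005,0.36],"delta_rot": [0,0,0],"gripper": -1},
    {"travel": [-0.03,-0.005,0.4],"delta_rot": [0,0,0],"gripper": -1},
    {"travel": [-0.03,-0.005,0.43],"delta_rot": [0,0,0],"gripper": -1},
    {"travel": [-0.03,-0.005,0.46],"delta_rot": [0,0,0],"gripper": -1},
    {"travel": [-0.03,-0.005,0.48],"delta_rot": [0,0,0],"gripper": -1},
    {"travel": [-0.03,-0.005,0.48],"delta_rot": [0,0,0],"gripper": -1}
  ]
}}

```text
clock: 5.5
tool_pos: [0.6097, 0.1049, 0.2269]
eef_rot: [0.79, 0.613, 0.001, 0.0]
contact_force: [1.3, 2.9, 2.1]
opening: 0.008
```

```bash
python3 -c "
from h import *
st()"
```

```text
t 5.5 tcp [0.6097 0.1049 0.2269] press [ 46.4 121.6] F [1.3 2.9 2.1] q [-0.35  0.7   0.19  1.61 -0.16  0.84 -0.35] open 0.01
tool y . press x 0.9999971478348667 tilt [ 0.001  0.001 -1.   ]
```

>>> {"fn": "play_rows", "kwargs": {
  "commands": [
    {"travel": [0,0,0.03],"delta_rot": [0,0,0],"gripper": -1},
    {"travel": [0,0,0.06],"delta_rot": [0,0,0],"gripper": -1},
    {"travel": [0,0,0.075],"delta_rot": [0,0,0],"gripper": -1},
    {"travel": [0,0,0.075],"delta_rot": [0,0,0],"gripper": -1}
  ]
}}

```text
clock: 6.0
tool_pos: [0.6096, 0.1042, 0.2159]
eef_rot: [0.79, 0.613, 0.001, 0.0]
contact_force: [0.5, 2.8, 7.1]
opening: 0.01
```

>>> {"fn": "play_rows", "kwargs": {
  "commands": [
    {"travel": [0,0,0.013],"delta_rot": [0,0,0],"gripper": -1},
    {"travel": [0,0,0.013],"delta_rot": [0,0,0],"gripper": -1}
  ]
}}

```text
clock: 6.25
tool_pos: [0.6097, 0.1041, 0.2154]
eef_rot: [0.79, 0.613, 0.001, 0.0]
contact_force: [-1.8, 2.4, 15.3]
opening: 0.007
```

Rise then stall at 15 N: the pad is at its stop. Next, retreat and check the pawl.

>>> {"fn": "play_rows", "kwargs": {
  "commands": [
    {"travel": [0,0,-0.2],"delta_rot": [0,0,0],"gripper": -1},
    {"travel": [0,0,-0.5],"delta_rot": [0,0,0],"gripper": -1},
    {"travel": [0,0,-0.77],"delta_rot": [0,0,0],"gripper": -1},
    {"travel": [-0.33,0,-0.77],"delta_rot": [0,0,0],"gripper": -1},
    {"travel": [-0.66,0,-0.77],"delta_rot": [0,0,0],"gripper": -1},
    {"travel": [-1,0,-0.77],"delta_rot": [0,0,0],"gripper": -1},
    {"travel": [-1,0,-0.77],"delta_rot": [0,0,0],"gripper": -1}
  ]
}}

```text
clock: 7.12
tool_pos: [0.569, -0.0486, 0.3284]
eef_rot: [0.794, 0.608, -0.003, 0.001]
contact_force: [0.1, 0.8, -0.1]
opening: 0.006
```

>>> {"fn": "play_rows", "kwargs": {
  "commands": [
    {"travel": [-0.33,0,0],"delta_rot": [0,0,0],"gripper": -1},
    {"travel": [-0.66,0,0],"delta_rot": [0,0,0],"gripper": -1},
    {"travel": [-1,0,0],"delta_rot": [0,0,0],"gripper": -1},
    {"travel": [-1,0,0],"delta_rot": [0,0,0],"gripper": -1}
  ]
}}

```text
clock: 7.62
tool_pos: [0.5317, -0.1917, 0.3283]
eef_rot: [0.793, 0.609, -0.002, 0.0]
contact_force: [1.0, 0.8, 0.2]
opening: 0.002
```

```bash
cat > look.py <<'E'
from h import *
import sys
st();rel(P(44,-190,270))
s=viewer.snapshot("scene"); u,v=w2px(s,PAD).astype(int)
# depth points around pad -> press frame heights
M=[]
for b in range(v-25,v+40):
    for a in range(u-30,u+30):
        if s["z_map"][b,a]>0:
            p=px2w(s,a,b,s["z_map"][b,a]); d=p[:2]-O; M.append([d@xv*1e3,d@yv*1e3,p[2]*1e3])
M=np.array(M); m=M[(abs(M[:,0]-44)<16)&(abs(M[:,1]-120)<19)&(M[:,2]>180)&(M[:,2]<260)]
if len(m)>10:
    f=np.polyfit(m[:,1]-120,m[:,2],1); print("pad n",len(m),"slope",f[0],"z mid",f[1])
for l in("paddle_top",):
    for d in viewer.pinpoint("scene",l)[:2]: print(l,d["conf"],px2w(s,*d["at"]).round(3))
cv2.imwrite(sys.argv[1],cv2.resize(s["color"][110:360,150:410,::-1],None,fx=2.4,fy=2.4,interpolation=2))
E
python3 look.py pics/c.png
```

```text
t 7.625 tcp [ 0.5317 -0.1917  0.3283] press [  43.9 -185.2] F [1.  0.8 0.2] q [ 0.13  0.52  0.22  1.64 -0.13  1.    0.13] open 0.0
tool y . press x 0.9999305396815272 tilt [-0.004 -0.003 -1.   ]
travel [-0.031  0.002  0.389] m [-0.005  0.     0.058]
pad n 248 slope -0.43227952950192755 z mid 213.3748449161601
paddle_top 0.72 [ 0.542 -0.188  0.259]
```

View pics/c.png

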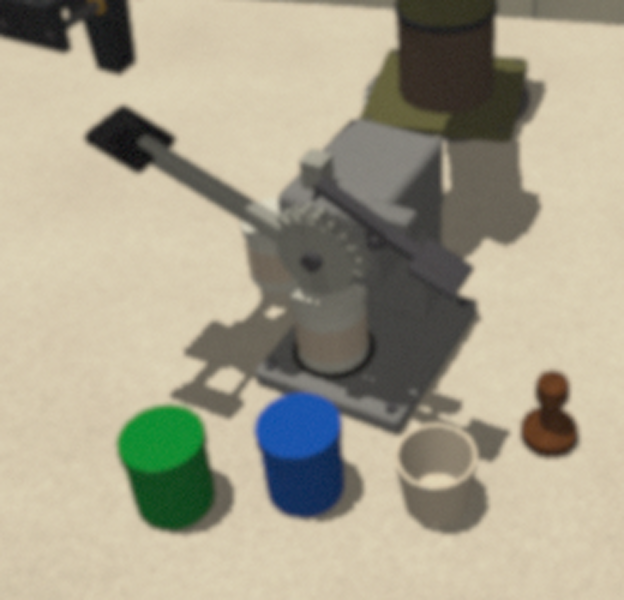

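The pawl is tilted 0.41 rad, fully down (pad at crop (440,265)). The finger at (115,70) is above the paddle at (130,138). Now pressing the arm.

>>> {"fn": "play_rows", "kwargs": {
  "commands": [
    {"travel": [-0.03,0,0.2],"delta_rot": [0,0,0],"gripper": -1},
    {"travel": [-0.03,0,0.34],"delta_rot": [0,0,0],"gripper": -1},
    {"travel": [-0.03,0,0.4],"delta_rot": [0,0,0],"gripper": -1},
    {"travel": [-0.03,0,0.46],"delta_rot": [0,0,0],"gripper": -1},
    {"travel": [-0.03,0,0.52],"delta_rot": [0,0,0],"gripper": -1},
    {"travel": [-0.03,0,0.58],"delta_rot": [0,0,0],"gripper": -1},
    {"travel": [-0.03,0,0.62],"delta_rot": [0,0,0],"gripper": -1}
  ]
}}

```text
clock: 8.6
tool_pos: [0.5336, -0.192, 0.236]
eef_rot: [0.791, 0.612, 0.0, 0.001]
contact_force: [0.5, -2.8, 3.4]
opening: 0.009
```

```bash
python3 -c "
from h import *
st()"
```

```text
t 8.6 tcp [ 0.5336 -0.192   0.236 ] press [  45.8 -184.9] F [ 0.5 -2.8  3.4] q [ 0.15  0.62  0.19  1.76 -0.16  0.77  0.16] open 0.01
tool y . press x 0.9999919913488492 tilt [ 0.001 -0.002 -1.   ]
```

>>> {"fn": "play_rows", "kwargs": {
  "commands": [
    {"travel": [-0.03,0,0.08],"delta_rot": [0,0,0],"gripper": -1},
    {"travel": [-0.05,0,0.16],"delta_rot": [0,0,0],"gripper": -1},
    {"travel": [-0.05,0,0.24],"delta_rot": [0,0,0],"gripper": -1},
    {"travel": [-0.05,0,0.32],"delta_rot": [0,0,0],"gripper": -1},
    {"travel": [-0.05,0,0.4],"delta_rot": [0,0,0],"gripper": -1},
    {"travel": [-0.05,0,0.48],"delta_rot": [0,0,0],"gripper": -1},
    {"travel": [-0.04,0,0.56],"delta_rot": [0,0,0],"gripper": -1},
    {"travel": [-0.03,0,0.64],"delta_rot": [0,0,0],"gripper": -1},
    {"travel": [-0.02,0,0.72],"delta_rot": [0,0,0],"gripper": -1},
    {"travel": [-0.02,0,0.76],"delta_rot": [0,0,0],"gripper": -1}
  ]
}}

```text
clock: 9.85
tool_pos: [0.5321, -0.1926, 0.1211]
eef_rot: [0.79, 0.613, -0.0, -0.001]
contact_force: [0.3, 0.7, 4.9]
opening: 0.003
```

```bash
python3 -c "
from h import *
st()"
```

```text
t 9.85 tcp [ 0.5321 -0.1926  0.1211] press [  44.5 -185.9] F [0.3 0.7 4.9] q [ 0.19  0.79  0.13  1.86 -0.19  0.51  0.2 ] open 0.0
tool y . press x 0.9999966760404124 tilt [-0.001  0.001 -1.   ]
```

>>> {"fn": "play_rows", "kwargs": {
  "commands": [
    {"travel": [0,0,0.03],"delta_rot": [0,0,0],"gripper": -1},
    {"travel": [0,0,0.06],"delta_rot": [0,0,0],"gripper": -1},
    {"travel": [0,0,0.075],"delta_rot": [0,0,0],"gripper": -1},
    {"travel": [0,0,0.075],"delta_rot": [0,0,0],"gripper": -1}
  ]
}}

```text
clock: 10.35
tool_pos: [0.5311, -0.194, 0.1103]
eef_rot: [0.79, 0.612, -0.001, -0.001]
contact_force: [-2.2, 0.6, 2.0]
opening: 0.0
```

>>> {"fn": "play_rows", "kwargs": {
  "commands": [
    {"travel": [0,0,0.015],"delta_rot": [0,0,0],"gripper": -1},
    {"travel": [0,0,0.015],"delta_rot": [0,0,0],"gripper": -1}
  ]
}}

```text
clock: 10.6
tool_pos: [0.5312, -0.1938, 0.1096]
eef_rot: [0.79, 0.612, -0.001, -0.001]
contact_force: [-5.3, 0.5, 14.8]
opening: 0.003
```

>>> {"fn": "play_rows", "kwargs": {
  "commands": [
    {"travel": [0,0,0.012],"delta_rot": [0,0,0],"gripper": -1},
    {"travel": [0,0,0.012],"delta_rot": [0,0,0],"gripper": -1}
  ]
}}

```text
clock: 10.85
tool_pos: [0.5313, -0.1938, 0.1093]
eef_rot: [0.791, 0.612, -0.0, -0.001]
contact_force: [-7.4, 2.5, 26.8]
opening: 0.004
```

>>> {"fn": "play_rows", "kwargs": {
  "commands": [
    {"travel": [0,0,-0.15],"delta_rot": [0,0,0],"gripper": -1},
    {"travel": [0,0,-0.45],"delta_rot": [0,0,0],"gripper": -1},
    {"travel": [0,0,-0.8],"delta_rot": [0,0,0],"gripper": -1},
    {"travel": [0,0,-1],"delta_rot": [0,0,0],"gripper": -1},
    {"travel": [0,0,-1],"delta_rot": [0,0,0],"gripper": -1}
  ]
}}

```text
clock: 11.48
tool_pos: [0.534, -0.1942, 0.2588]
eef_rot: [0.79, 0.613, 0.002, 0.002]
contact_force: [1.1, -1.0, -0.6]
opening: 0.002
```

```bash
python3 look.py pics/d.png; python3 -c "
from h import *
print('expected paddle at stop',P(44,-184,106))"
```

```text
t 11.475 tcp [ 0.534  -0.1942  0.2588] press [  46.7 -187. ] F [ 1.1 -1.  -0.6] q [ 0.15  0.59  0.2   1.73 -0.15  0.82  0.17] open 0.0
tool y . press x 0.9999821335592295 tilt [ 0.005 -0.001 -1.   ]
travel [-0.02  -0.018 -0.075] m [-0.003 -0.003 -0.011]
pad n 248 slope -0.43372351925570773 z mid 213.51590812437618
paddle_top 0.94 [ 0.541 -0.184  0.109]
expected paddle at stop [ 0.53209477 -0.19062723  0.106     ]
```

View pics/d.png

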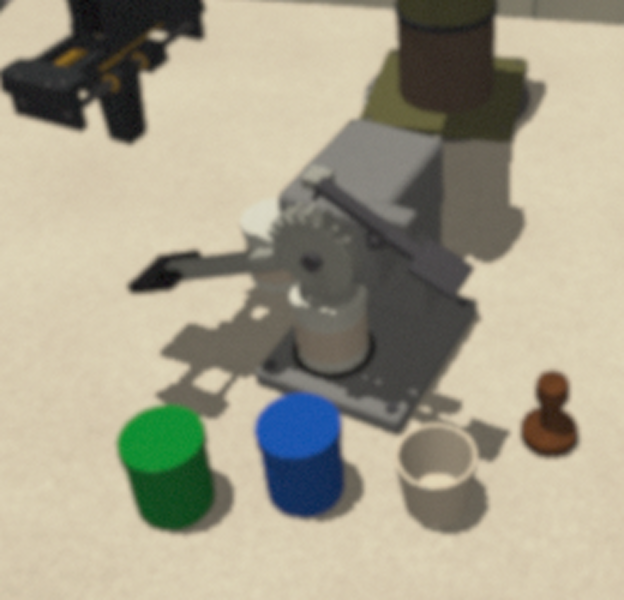

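The press arm is down, with the paddle at crop (165,272) and at the stop height. The pawl is still down (440,265), the tin stands in place (333,330), the bystanders have not moved, and the robot is clear.

```bash
python3 -c "
from h import *
print(r.finish_job())"
```

```text
the job is handed in; nothing more can be done
None
```

The job is done and handed in at about 11.5 s of robot time. I pressed the thumb pad to its stop, then pushed the press arm down to its stop with the shut fingers and backed away.

- **Pawl:** it stalled at about 15 N. Its tilt measured about 0.41 rad, both before the arm was pushed and in the last picture, so it is still free.
- **Arm:** it took about 3 to 5 N on the way down, then stalled at 27 N at the stop. The detector put the top of the paddle at a height of 0.109 m, where 0.106 m was expected. Sideways it was about 11 mm off the computed spot, which I put down to detector error.
- **Tin and other things:** in the last picture the tin stands in its place and the cup, tamper and blue and green tins have not moved. The spare tin is half hidden behind the press, but what shows looks unmoved.
- **Not checked:** I did not measure the lid's travel; I take it as home because the arm reached its stop.

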